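# Shake boot studs evenly over the sorting tray

### The arm

A 6-joint arm with a two-finger parallel gripper is mounted at the origin on the work surface. World frame = base frame: x ahead of the robot, y to its left, z up, the work surface at z = 0. Lengths are in m, angles in rad, forces in N, time in s.
With the tool pointing down it reaches from about 0.35 to 0.85 m from the base axis. Payload 8.1 kg.
Tool frame: the origin (TCP) lies on the centre line of the jaws, within the pads' length; the fingertips stand 17 mm ahead of it and the grasp point (between the pads) lies 2 mm behind it; z points along the fingers, y is the line along which they close (so a half turn about z gives the same grasp; the last joint's range is limited). The gripper opens to 93 mm and grips with 3 to 60 N. Pads are 15 mm wide; open, the fingers measure 128 mm over their backs; the gripper's body (75 mm by 188 mm) begins 65 mm behind the grasp point.
Start: joints at [-1.268, 0.13, 1.488, -0, 1.523, -0.085], TCP at [0.227, -0.555, 0.236] pointing down, gripper open.
Joint ranges: [-2.96, 2.96], [-0.89, 2.26], [0.02, 2.5], [-1.34, 4.48], [0, 2.73], [-2.66, 2.66]. Speed limits (rad/s): [2.39, 2.39, 2.79, 3.14, 3.14, 3.14].

### API

Orientations are given as a rotation vector (axis times angle).
In Python, from plant import telemetry, viewer, order gives the robot as it stands.
- The arm moves only by the tool send_rows, never from a script. Its argument "plan" is a list that holds one entry, the list of rows, each a list of 5 numbers: the closure, from -1 (fully open) to 1 (shut), then the shift along the world's x, y, z normalised to -1 to 1, where 1 is 0.2 m, then the turn about the world's z normalised to -1 to 1, where 1 is 60 degrees. A call has 1 to 20 rows; each row is the pose to reach, as a shift and turn from the pose commanded when the call began; what a row does not reach only later rows make up. A row lasts 1/12 s, in which the tool goes at most 41.7 mm and 7.16 degrees, less where a joint would pass 70% of its speed; a pose out of reach is approached as far as the arm can. A call with a number of a shift or a turn outside -1 to 1 is refused whole. A call with a gripper value outside its range is refused whole. The fingers move at their own pace and stop on an object; "force" is the grip in N (left out, the last holds). Time passes only in rows, so rows that repeat a pose let the fingers close. It gives the time, the measured TCP pose, the force, the opening and the grip force at its end, in the units of the state.
- telemetry.read_state(): the state, without advancing time (a new reading comes with each control period).
- viewer.read_camera(name): name is "side" or "top"; returns (picture, depth): 480x640x3 uint8, blue, green, red; 480x640 float32, m along the optical axis (not along the pixel's ray), 0 where there is no reading.
- viewer.calibration(name): a dict with "camera_matrix" (3x3 intrinsics, pixels), "extrinsics" (4x4, takes a point from camera to world coordinates). Camera axes: x right, y up, looking along -z (the intrinsics and any distortion apply to the point x, -y, -z); pixel columns grow to the right and rows downward; lengths in m; the calibration is good to about 2 mm. A picture is of the moment at which its call begins. calibration takes no time and is no camera call.
- order.close_job(): hands the job in; it is judged then, once.
The state is a dict: "t": time; "q": joint angles; "dq": joint speeds; "joint_torque": joint torques, N m; "tool_pos": TCP position; "orientation": TCP orientation; "force": force on the tool from outside, world axes, zero at the start; "wrist_torque": the same for the moment, N m; "opening": finger opening in m; "gripper_force": force on a finger pad.
Only numpy, scipy, OpenCV 4.12 (cv2) and the standard library are available. Lean on these libraries where they do the work, as an engineer would, in place of code of your own. Each camera call takes 0.05 s, during which the arm holds its last target. There are 200 camera calls.

### The job

Pick up the green hand shaker by its handle and shake the boot's six studs out of it evenly over the cork-lined tray, so that they can be looked over one by one: all six in the tray, at least one well inside each quarter of it, none lying on another. Then stand the emptied shaker back upright on its leather mat, and leave the polish tin and the shoe brush that lie between them where they are.

Things in the scene. Friction and masses are not known exactly. Their poses are not given: they have to be found in the camera images.
- shaker: green hand shaker, 0.24 kg: a straight square tube on a 46 mm wide foot plate, clear lid, closed back, fully open mouth (no lip) at its -x end; 146 mm long (x), 30 mm high without handle, inside 23 wide and 24 high, walls 3 mm. Origin: centre of its underside, z up. Starts on the mat, mouth roughly towards the robot, the six studs standing in it in one file, the first 40 mm behind the mouth
- shaker_grip (a point): centre of the shaker's wooden bar handle, 64 mm above its underside, over its middle. The bar runs along the shaker's x: 98 mm long, 18 mm wide (y), 16 mm high, on two 9 mm posts 76 mm apart, with 26 mm of free height between bar and lid
- shaker_mouth (a point): middle of the mouth's lower edge: 73 mm in front (-x) of the shaker's origin, 3 mm above its underside. Level, the studs stay put. With the mouth lowered more than about 26 to 34 degrees (friction varies) they slide out in a stream; some 4 to 10 degrees less, they stay until it is shaken briskly along its length (strokes of about 2 cm), then creep forward and drop out one at a time
- tray: low wooden sorting tray, 240 x 280 x 28 mm outside (its own x, y, z), heavy, does not move; walls 6 mm, inside 228 x 268 mm. Floor: four cork tiles with dark seams along the tray's two midlines, so each tile is a quarter; cork surface 8 mm above the origin. Origin: centre of its underside
- mat: tan leather mat, 200 x 110 x 3 mm, fixed flat on the bench, on which the shaker stands. Origin: centre of its underside, 3 mm below its top
- stud0_mid (a point): boot stud of bright aluminium, 11 g: a hexagonal base 16 mm across flats and 6 mm high, tapering to an 11 mm dark steel tip, 16 mm tall. This point lies on its axis, 7 mm above the base; z points from base to tip
- stud1_mid (a point): boot stud number 2 of 6, the same as stud0
- stud2_mid (a point): boot stud number 3 of 6, the same as stud0
- stud3_mid (a point): boot stud number 4 of 6, the same as stud0
- stud4_mid (a point): boot stud number 5 of 6, the same as stud0
- stud5_mid (a point): boot stud number 6 of 6, the same as stud0
- tin: bystander: round polish tin, 56 mm across, 22 mm tall, standing between tray and mat. Origin under its centre
- brush: bystander: shoe brush, 150 x 48 x 40 mm, lying lengthwise (x) away from the robot, between tray and mat. Origin under its centre
Mind the look-alikes: they are no part of the job. What is shaped like the shaker but red is not meant. Of the things that look like the mat, take the one that is farthest to the robot's left at the start.

How it is judged:
By the outcome, as a careful person would: the job done as asked, in the order asked, and still so for the second after the job is handed in, with the robot touching nothing.
It also fails if it takes over 67 s, if anything falls off the work surface, if the arm or the gripper's body presses on something with over 40 N, if the wrist force passes 120 N, or if a joint passes its speed limit or range.

## Working session

There is one attempt and no reset: what is moved stays moved. The work goes in short steps, Python scripts to look and compute and a tool call to move; the robot and the scene stay as the last step left them, time stands still between calls to the robot, and variables do not carry over. Pictures are saved under pics/ and viewed, at most 10 in all, crops included, and the job is handed in when it is done.

Besides the shell and the picture viewer there is one more tool, called after "Call:" by a JSON object that holds its "op" and its "data", one argument or row to a line. send_rows: Moves the arm, as the interface text tells. Scaled input: -1 to 1 covers 0.2 m each way for a shift and 60 degrees each way for a turn. Its arguments: {"type":"object","properties":{"plan":{"type":"array"},"force":{"type":"number"}},"required":["plan"]}

```bash
ls; mkdir -p pics
cat > h.py <<'E'
import numpy as np, cv2
from plant import telemetry, viewer, order
def cam(n): return viewer.read_camera(n)
def world(n,u,v,d):
    c=viewer.calibration(n);K=np.array(c["camera_matrix"]);E=np.array(c["extrinsics"])
    u,v,d=map(np.asarray,(u,v,d))
    p=np.stack([(u-K[0,2])*d/K[0,0],-(v-K[1,2])*d/K[1,1],-d,np.ones_like(d)],-1)
    return (p@E.T)[...,:3]
def pix(n,P):
    c=viewer.calibration(n);K=np.array(c["camera_matrix"]);E=np.array(c["extrinsics"])
    p=np.linalg.inv(E)@np.append(P,1);return K[0,0]*p[0]/-p[2]+K[0,2],-K[1,1]*p[1]/-p[2]+K[1,2]
def cloud(n,d):
    v,u=np.mgrid[:480,:640];return world(n,u,v,d.astype(float))
E
python3 - <<'E'
from h import *
for n in("top","side"):
    c=viewer.calibration(n);print(n,{k:np.round(v,3).tolist() if not isinstance(v,str) else v for k,v in c.items()})
    p,d=cam(n);cv2.imwrite(f"pics/{n}0.png",p);np.save(f"{n}0.npy",d)
print(telemetry.read_state())
E
```

```text
pics
top {'camera_matrix': [[555.731, 0.0, 325.48], [0.0, 555.731, 248.279], [0.0, 0.0, 1.0]], 'extrinsics': [[0.02, 0.996, -0.088, 0.362], [-1.0, 0.018, -0.018, -0.009], [-0.016, 0.088, 0.996, 1.162], [0.0, 0.0, 0.0, 1.0]]}
side {'camera_matrix': [[494.019, 0.0, 324.749], [0.0, 494.019, 229.627], [0.0, 0.0, 1.0]], 'extrinsics': [[-0.9, 0.293, -0.323, 0.188], [-0.436, -0.585, 0.684, 0.589], [0.011, 0.756, 0.654, 0.614], [0.0, 0.0, 0.0, 1.0]]}
{'t': 0.1, 'q': array([-1.26838394e+00,  1.31097755e-01,  1.48917424e+00,  3.42204313e-05,
        1.52303440e+00, -8.54189579e-02]), 'dq': array([-0.00074288, -0.00085232, -0.0028022 , -0.00052838,  0.00053208,
        0.00084356]), 'joint_torque': array([ 1.29841224e-03, -5.61340499e+01, -4.93095911e+01,  7.70276715e-02,
        2.90929695e-02, -4.88783814e-05]), 'tool_pos': array([ 0.22678109, -0.5549507 ,  0.23468299]), 'orientation': array([-3.08103554e+00, -6.05061629e-01,  2.37989414e-04]), 'force': array([ 0.39598557, -0.37058315, -0.18852314]), 'wrist_torque': array([-0.01345663, -0.00606641,  0.01024793]), 'gripper_force': 0.0, 'opening': 0.09323036814840163}
```

View pics/top0.png

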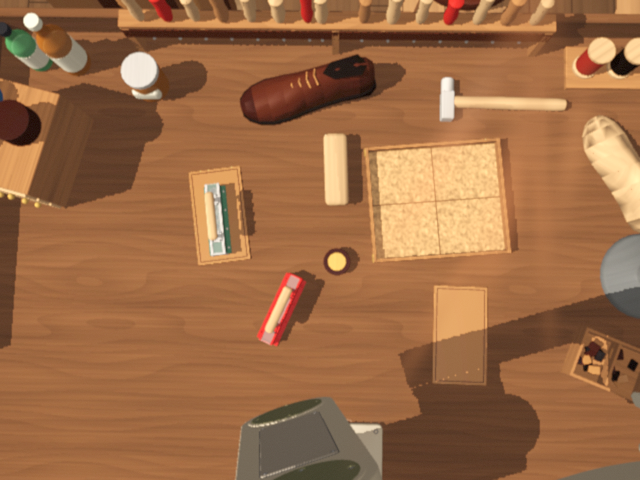

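View pics/side0.png

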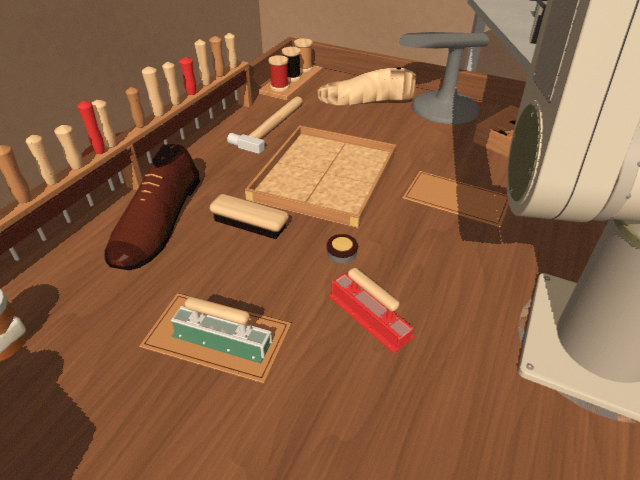

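Top view: green shaker at (215,220) on the left mat (219,215), and a red look-alike at (282,310). There is a second mat at (460,335), the tray is centred at (437,200), the tin is at (337,262) and the brush at (336,170). The green shaker fits the colour. The left mat fits because it is at +y and holds the shaker.

Run:
```python
from h import *
im=cv2.imread("pics/top0.png");d=np.load("top0.npy");P=cloud("top",d)
cv2.imwrite("pics/crop1.png",cv2.resize(im[160:275,180:260],None,fx=5,fy=5,interpolation=cv2.INTER_CUBIC))
X,Y,Z=P[...,0],P[...,1],P[...,2]
def rect(m,name):
    q=P[m];r=cv2.minAreaRect(q[:,:2].astype(np.float32));print(name,m.sum(),np.round(r[0],4),np.round(r[1],4),round(r[2],2),"z",np.round(np.percentile(q[:,2],[5,50,95]),4))
def win(u0,u1,v0,v1):
    w=np.zeros(d.shape,bool);w[v0:v1,u0:u1]=1;return w
w=win(185,255,162,268)
rect(w&(Z>.062),"bar"); rect(w&(Z>.026)&(Z<.045),"lid")
hsv=cv2.cvtColor(im,cv2.COLOR_BGR2HSV)
matm=(w&(hsv[...,2]>120)&(hsv[...,0]<25)&(Z<.02)).astype(np.uint8)
matm=cv2.morphologyEx(matm,cv2.MORPH_OPEN,np.ones((3,3)))>0
rect(matm,"mat")
rect(win(355,520,130,268)&(Z>.018)&(Z<.06),"tray")
rect(win(320,355,245,280)&(Z>.012),"tin"); rect(win(315,352,125,210)&(Z>.015),"brush")
rect(win(250,310,265,350)&(Z>.05),"redbar")
print("bench z",np.median(Z[win(100,180,300,400)]), "wall mug top",Z[win(120,160,50,100)].max(), "shoe",Z[win(240,375,55,125)].max(), Z[win(0,90,0,200)].max())
```

```text
bar 477 [0.4386 0.1419] [0.3312 0.0731] 50.67 z [0.0685 0.0742 1.1624]
lid 651 [0.519 0.24 ] [0.1483 0.0304] 7.63 z [0.0295 0.0337 0.038 ]
mat 5412 [0.534  0.2385] [0.2272 0.1495] 1.75 z [-0.0023  0.0022  0.0065]
tray 1797 [ 0.5681 -0.2164] [0.2409 0.2813] 5.02 z [0.0203 0.0276 0.0314]
tin 569 [ 0.4164 -0.0189] [0.0961 0.0547] 19.66 z [0.019  0.0225 0.026 ]
brush 1644 [ 0.5317 -0.0112] [0.3389 0.0479] 2.74 z [0.0336 0.0395 0.0432]
redbar 473 [0.3532 0.072 ] [0.0662 0.1495] 30.06 z [0.0662 0.0713 0.076 ]
bench z 0.0005304447197440609 wall mug top 1.1624444715411282 shoe 1.1624444715411282 1.1624444715411282
```

View pics/crop1.png

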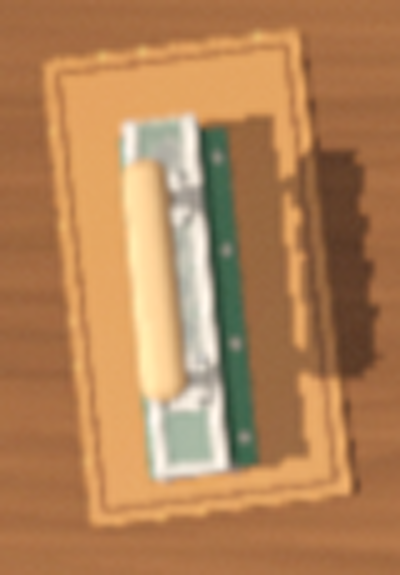

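Run:
```python
from h import *
from scipy.spatial.transform import Rotation as R
im=cv2.imread("pics/top0.png");d=np.load("top0.npy");P=cloud("top",d);Z=P[...,2]
hsv=cv2.cvtColor(im,cv2.COLOR_BGR2HSV)
def rect(name,u0,u1,v0,v1,z0,z1,extra=True):
    m=np.zeros(d.shape,bool);m[v0:v1,u0:u1]=1;m&=(Z>z0)&(Z<z1)&(d>.2)&extra
    m=cv2.morphologyEx(m.astype(np.uint8),cv2.MORPH_OPEN,np.ones((3,3)))
    n,l,s,_=cv2.connectedComponentsWithStats(m);m=l==1+np.argmax(s[1:,4])
    r=cv2.minAreaRect(P[m][:,:2].astype(np.float32));print(name,m.sum(),np.round(r[0],4),np.round(r[1],4),round(r[2],2),np.round(np.median(Z[m]),4))
rect("bar",185,255,162,268,.062,.09)
rect("mat",185,255,162,268,-.02,.015,(hsv[...,2]>140))
rect("tray",355,520,130,268,.018,.05);rect("tin",320,355,245,280,.012,.04);rect("brush",318,352,128,210,.015,.06);rect("shoe",235,380,50,130,.02,.2)
for n in range(1):
    s=telemetry.read_state();print(s["tool_pos"],R.from_rotvec(s["orientation"]).as_matrix().round(3))
print(Z[(Z<.5)&(d>.2)][:].max(),Z[50:130,235:380][d[50:130,235:380]>.3].max())
```

```text
bar 443 [0.5193 0.2405] [0.0972 0.0189] 7.69 0.074
mat 5230 [0.534  0.2385] [0.2272 0.1495] 1.75 0.0022
tray 1761 [ 0.5681 -0.2164] [0.2409 0.2813] 5.02 0.0277
tin 550 [ 0.4362 -0.0108] [0.0517 0.0535] 1.37 0.0225
brush 1636 [ 0.6266 -0.0067] [0.149  0.0479] 2.74 0.0395
shoe 5088 [0.7952 0.0565] [0.0871 0.2896] 11.75 0.0586
[ 0.22678109 -0.5549507   0.23468299] [[ 0.926  0.378 -0.   ]
 [ 0.378 -0.926  0.002]
 [ 0.    -0.002 -1.   ]]
0.49991999910535745 0.10378700448810285
```

Call:
{"op": "send_rows", "data": {
  "plan": [
    [[-1,0.195,0.5,0,-0.06],[-1,0.39,1,0,-0.06],[-1,0.39,1,0,-0.06],[-1,0.39,1,0,-0.06],[-1,0.39,1,0,-0.06],[-1,0.39,1,0,-0.06]]
  ],
  "force": 10
}}

```text
t: 0.6
tool_pos: [0.3065, -0.3504, 0.2351]
orientation: [-3.097, -0.513, -0.002]
force: [-0.2, 0.4, -0.6]
opening: 0.0932
gripper_force: 0.0
```

Call:
{"op": "send_rows", "data": {
  "plan": [
    [[-1,0.39,1,0,-0.06],[-1,0.39,1,0,-0.06],[-1,0.39,1,0,-0.06],[-1,0.39,1,0,-0.06],[-1,0.39,1,0,-0.06],[-1,0.39,1,0,-0.06]]
  ]
}}

```text
t: 1.1
tool_pos: [0.3843, -0.1503, 0.2355]
orientation: [-3.112, -0.418, -0.002]
force: [-0.4, -0.7, -0.3]
opening: 0.0932
gripper_force: 0.0
```

Call:
{"op": "send_rows", "data": {
  "plan": [
    [[-1,0.39,1,0,-0.06],[-1,0.39,1,0,-0.06],[-1,0.39,1,0,-0.06],[-1,0.39,1,0,-0.06],[-1,0.39,1,0,-0.06],[-1,0.39,1,0,-0.06]]
  ]
}}

```text
t: 1.6
tool_pos: [0.4619, 0.0495, 0.2353]
orientation: [-3.123, -0.319, -0.001]
force: [0.3, -1.0, -0.3]
opening: 0.0931
gripper_force: 0.0
```

Call:
{"op": "send_rows", "data": {
  "plan": [
    [[-1,0.39,0.99,0,-0.06],[-1,0.39,0.99,0,-0.06],[-1,0.39,0.99,0,-0.06],[-1,0.39,0.99,0,-0.06],[-1,0.39,0.99,0,-0.06],[-1,0.39,0.99,0,-0.06],[-1,0.39,0.99,0,-0.06]]
  ]
}}

```text
t: 2.18
tool_pos: [0.539, 0.244, 0.234]
orientation: [3.133, 0.219, -0.004]
force: [0.2, 0.3, -0.3]
opening: 0.0928
gripper_force: 0.0
```

Call:
{"op": "send_rows", "data": {
  "plan": [
    [[-1,0,-0.005,-0.2,-0.005],[-1,0,-0.005,-0.4,-0.005],[-1,0,-0.005,-0.6,-0.005],[-1,0,-0.005,-0.75,-0.005],[-1,0,-0.005,-0.84,-0.005],[-1,0,-0.005,-0.84,-0.005],[-1,0,-0.005,-0.84,-0.005]]
  ]
}}

```text
t: 2.77
tool_pos: [0.5381, 0.2397, 0.067]
orientation: [3.134, 0.204, -0.004]
force: [0.2, 0.4, 0.5]
opening: 0.0929
gripper_force: 0.0
```

Call:
{"op": "send_rows", "data": {
  "plan": [
    [[1,0,0,0,0],[1,0,0,0,0],[1,0,0,0,0],[1,0,0,0,0],[1,0,0,0,0],[1,0,0,0,0],[1,0,0,0,0],[1,0,0,0,0],[1,0,0,0,0],[1,0,0,0,0],[1,0,0,0,0],[1,0,0,0,0]]
  ],
  "force": 6
}}

```text
t: 3.77
tool_pos: [0.5389, 0.2418, 0.0677]
orientation: [-3.134, -0.206, -0.0]
force: [-0.7, 1.8, -1.9]
opening: 0.0182
gripper_force: 6.0
```

Run:
```python
from h import *
p,d=cam("side");u,v=map(int,pix("side",[.52,.24,.06]))
print(u,v);cv2.imwrite("pics/s1.png",cv2.resize(p[v-90:v+90,u-120:u+120],None,fx=3,fy=3))
```

```text
218 311
```

View pics/s1.png

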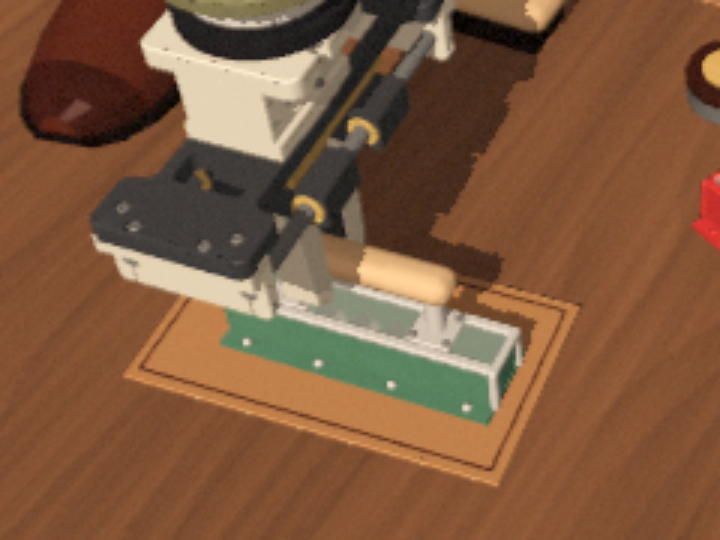

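Call:
{"op": "send_rows", "data": {
  "plan": [
    [[1,-0.015,-0.002,0.02,0],[1,-0.031,-0.004,0.039,0],[1,-0.048,-0.006,0.058,0],[1,-0.064,-0.009,0.0755,0],[1,-0.083,-0.011,0.093,0],[1,-0.102,-0.0135,0.109,0],[1,-0.118,-0.0155,0.122,0],[1,-0.133,-0.018,0.133,0],[1,-0.141,-0.019,0.139,0],[1,-0.141,-0.019,0.139,0],[1,-0.141,-0.019,0.139,0]]
  ]
}}

```text
t: 4.73
tool_pos: [0.5107, 0.2377, 0.0955]
orientation: [-3.135, -0.206, -0.0]
force: [0.7, -1.1, -2.6]
opening: 0.0181
gripper_force: 6.0
```

Call:
{"op": "send_rows", "data": {
  "plan": [
    [[1,0,0,0,0],[1,0,0,0,0],[1,0,0,0,0]]
  ],
  "force": 60
}}

```text
t: 4.98
tool_pos: [0.5107, 0.2377, 0.0952]
orientation: [3.135, 0.206, -0.001]
force: [0.5, 0.3, -3.6]
opening: 0.0178
gripper_force: 60.0
```

```bash
cat >> h.py <<'E'
def crop(n,P,name,hw=(120,90),k=3,im=None):
    p=cam(n)[0] if im is None else im;u,v=map(int,pix(n,P));u=min(max(u,hw[0]),640-hw[0]);v=min(max(v,hw[1]),480-hw[1])
    cv2.imwrite(name,cv2.resize(p[v-hw[1]:v+hw[1],u-hw[0]:u+hw[0]],None,fx=k,fy=k))
E
python3 - <<'E'
from h import *
crop("side",[.5,.24,.06],"pics/s2.png")
E
```

```text
(no output)
```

View pics/s2.png

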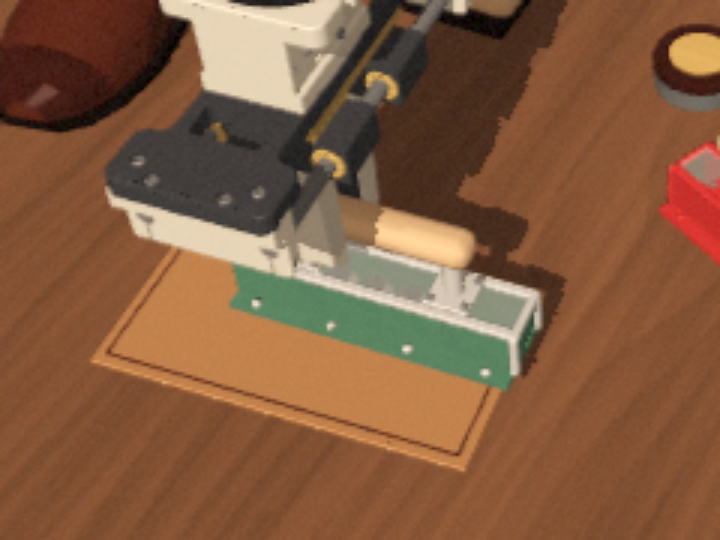

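Call:
{"op": "send_rows", "data": {
  "plan": [
    [[1,0.07,0.01,-0.07,0],[1,0.14,0.019,-0.11,0],[1,0.141,0.019,-0.13,0],[1,0.141,0.019,-0.138,0],[1,0.141,0.019,-0.14,0],[0,0.141,0.019,-0.14,0],[0,0.141,0.019,-0.14,0],[0,0.141,0.019,-0.14,0],[0,0.141,0.019,-0.14,0],[0,0.19,0.026,-0.14,0],[0,0.24,0.032,-0.14,0],[0,0.24,0.032,-0.14,0],[0,0.24,0.032,-0.14,0]]
  ],
  "force": 6
}}

```text
t: 6.12
tool_pos: [0.5587, 0.2442, 0.0676]
orientation: [-3.135, -0.206, -0.0]
force: [-0.4, 0.5, 0.1]
opening: 0.0466
gripper_force: 0.0
```

Call:
{"op": "send_rows", "data": {
  "plan": [
    [[1,0,0,0,0],[1,0,0,0,0],[1,0,0,0,0],[1,0,0,0,0],[1,0,0,0,0],[1,0,0,0,0],[1,0,0,0,0]]
  ],
  "force": 3.5
}}

```text
t: 6.7
tool_pos: [0.5585, 0.2441, 0.0674]
orientation: [3.135, 0.206, -0.0]
force: [-0.8, -0.6, 0.5]
opening: 0.0179
gripper_force: 3.5
```

Call:
{"op": "send_rows", "data": {
  "plan": [
    [[1,-0.015,-0.002,0.024,0],[1,-0.031,-0.004,0.048,0],[1,-0.048,-0.006,0.071,0],[1,-0.065,-0.009,0.093,0],[1,-0.085,-0.011,0.115,0],[1,-0.104,-0.014,0.135,0],[1,-0.125,-0.017,0.155,0],[1,-0.146,-0.0195,0.1735,0],[1,-0.146,-0.0195,0.1735,0],[1,-0.146,-0.0195,0.1735,0]]
  ]
}}

```text
t: 7.53
tool_pos: [0.5297, 0.2404, 0.1027]
orientation: [-3.134, -0.206, -0.002]
force: [0.5, 0.3, -1.5]
opening: 0.018
gripper_force: 3.5
```

```bash
cat >> h.py <<'E'
def tilt(tag=None):
    "shaker pitch (mouth down +) from the green flank/lid points seen by the side camera: edges of the green mask"
    p,d=cam("side");s=telemetry.read_state();g=np.array(s["tool_pos"])
    P=cloud("side",d);h=cv2.cvtColor(p,cv2.COLOR_BGR2HSV)
    m=(h[...,0]>60)&(h[...,0]<90)&(h[...,1]>90)&(d>.2)&(np.linalg.norm(P-g,axis=-1)<.2)
    m=cv2.erode(m.astype(np.uint8),np.ones((2,2)))>0
    q=P[m]
    from scipy.spatial.transform import Rotation as R
    ax=R.from_rotvec(s["orientation"]).as_matrix()[:,0]
    if ax[0]<0: ax=-ax
    a=(q-g)@ax; z=q[:,2]
    r=cv2.minAreaRect(np.c_[a,z].astype(np.float32))
    print("green",m.sum(),"rect",np.round(r[0],3),np.round(r[1],3),round(r[2],1),"a",np.round(np.percentile(a,[1,99]),3),"z",np.round(np.percentile(z,[1,99]),3))
    # slope of lower border
    b=np.round(a/.008).astype(int);xs=[];lo=[]
    for k in np.unique(b):
        if (b==k).sum()>12: xs.append(k*.008);lo.append(np.percentile(z[b==k],[10,90]))
    lo=np.array(lo);print("slopes deg lower/upper",[round(float(np.degrees(np.arctan(np.polyfit(xs,lo[:,i],1)[0]))),1) for i in(0,1)])
    return p,d
E
python3 - <<'E'
from h import *
tilt()
E
```

```text
Traceback (most recent call last):
  File "h.py", line 29, in tilt
    print("green",m.sum(),"rect",np.round(r[0],3),np.round(r[1],3),round(r[2],1),"a",np.round(np.percentile(a,[1,99]),3),"z",np.round(np.percentile(z,[1,99]),3))
                                                                                              ~~~~~~~~~~~~~^^^^^^^^^^
IndexError: index -1 is out of bounds for axis 0 with size 0
```

Run:
```python
from h import *
p=cv2.imread("pics/s2.png");h=cv2.cvtColor(p,cv2.COLOR_BGR2HSV);print(p[330,375],h[330,375])
p,d=cam("side");h=cv2.cvtColor(p,cv2.COLOR_BGR2HSV);m=(h[...,0]>60)&(h[...,0]<90)&(h[...,1]>90)
print(m.sum());P=cloud("side",d)[m];print(np.median(P,0),np.median(d[m]),telemetry.read_state()["tool_pos"])
crop("side",[.5,.24,.06],"pics/s3.png",im=p)
```

```text
[ 97 132  92] [ 64  77 132]
199
[ 0.14727117 -1.20648518  0.08499594] 1.5786169 [0.52997399 0.24040327 0.10245856]
```

View pics/s3.png

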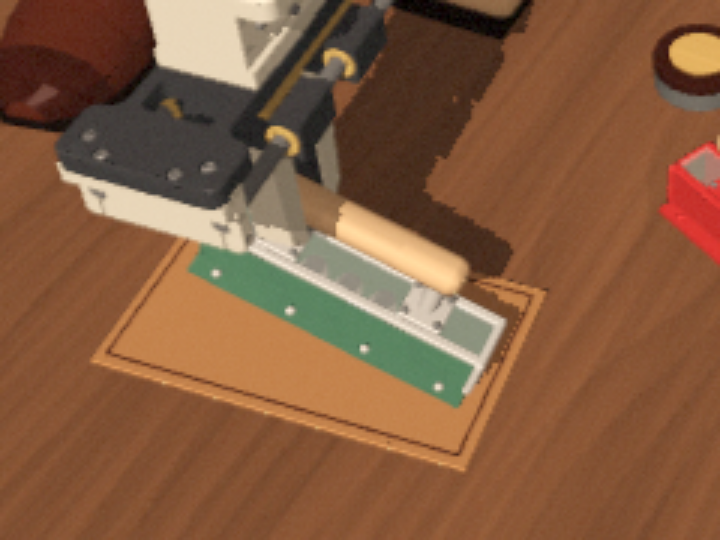

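The crop shows the shaker tilted with its mouth at crop (465,385) on the mat; the studs are still inside under the lid. I'll tighten the grip and measure the tilt.

Call:
{"op": "send_rows", "data": {
  "plan": [
    [[1,0,0,0,0],[1,0,0,0,0]]
  ],
  "force": 60
}}

```text
t: 7.8
tool_pos: [0.5301, 0.2404, 0.1024]
orientation: [-3.135, -0.206, -0.001]
force: [1.3, 0.8, 0.5]
opening: 0.0171
gripper_force: 60.0
```

```bash
sed -i 's/h\[...,0\]>60)&(h\[...,0\]<90)&(h\[...,1\]>90)/h[...,0]>52)\&(h[...,0]<90)\&(h[...,1]>55)/' h.py
python3 - <<'E'
from h import *
tilt()
E
```

```text
green 1129 rect [-0.019  0.039] [0.142 0.025] 19.6 a [-0.083  0.048] z [0.007 0.061]
slopes deg lower/upper [19.3, 16.3]
```

Call:
{"op": "send_rows", "data": {
  "plan": [
    [[1,0,0,0.04,0],[1,0,0,0.13,0],[1,0,0,0.23,0],[1,0.02,-0.04,0.32,0],[1,0.06,-0.12,0.38,0],[1,0.12,-0.24,0.4,0],[1,0.19,-0.38,0.4,0],[1,0.27,-0.54,0.4,0],[1,0.35,-0.7,0.4,0],[1,0.41,-0.82,0.4,0],[1,0.45,-0.9,0.4,0],[1,0.47,-0.94,0.4,0]]
  ]
}}

```text
t: 8.85
tool_pos: [0.6237, 0.0496, 0.1817]
orientation: [3.135, 0.202, -0.002]
force: [0.4, -0.6, -3.8]
opening: 0.0175
gripper_force: 60.0
```

Call:
{"op": "send_rows", "data": {
  "plan": [
    [[1,0.02,-0.04,0,0],[1,0.06,-0.11,0,0],[1,0.12,-0.23,0,0],[1,0.19,-0.38,0,0],[1,0.27,-0.54,0,0],[1,0.34,-0.7,0,0],[1,0.4,-0.82,-0.03,0],[1,0.435,-0.89,-0.1,0],[1,0.445,-0.92,-0.17,0],[1,0.45,-0.925,-0.23,0],[1,0.45,-0.925,-0.26,0],[1,0.45,-0.925,-0.26,0]]
  ]
}}

```text
t: 9.85
tool_pos: [0.7116, -0.1307, 0.1266]
orientation: [-3.133, -0.208, 0.008]
force: [-0.6, 0.7, -3.5]
opening: 0.0178
gripper_force: 60.0
```

```bash
cat >> h.py <<'E'
from scipy import ndimage
C=np.array([.5681,-.2164]);A=np.radians(5.02);EX=np.array([np.cos(A),np.sin(A)]);EY=np.array([-EX[1],EX[0]])
def studs(tag=None):
    "blobs standing above the cork, in tray coordinates (mm), from both cameras"
    for n in("top","side"):
        p,d=cam(n);P=cloud(n,d);x=(P[...,:2]-C)@EX;y=(P[...,:2]-C)@EY;z=P[...,2]
        m=(abs(x)<.108)&(abs(y)<.128)&(z>.0135)&(z<.0275)&(d>.2)
        l,k=ndimage.label(m)
        for i in range(1,k+1):
            q=l==i
            if q.sum()>12: print(n,q.sum(),"xy mm",np.round([x[q].mean()*1e3,y[q].mean()*1e3]),"zmax",round(z[q].max()*1e3,1),"pix",[int(t) for t in ndimage.center_of_mass(q)[::-1]])
        if tag: cv2.imwrite(f"pics/{tag}_{n}.png",p)
E
python3 - <<'E'
from h import *
tilt();studs("a")
E
```

```text
green 669 rect [-0.02   0.063] [0.141 0.025] 18.9 a [-0.083  0.046] z [0.033 0.092]
slopes deg lower/upper [19.6, 18.4]
```

Call:
{"op": "send_rows", "data": {
  "plan": [
    [[1,0,0,0.02,0],[1,0.047,0.006,0.037,0],[1,-0.047,-0.006,0.003,0],[1,0.047,0.006,0.037,0],[1,-0.047,-0.006,0.003,0],[1,0.047,0.006,0.037,0],[1,-0.047,-0.006,0.003,0],[1,0.047,0.006,0.037,0],[1,-0.047,-0.006,0.003,0],[1,0,0,0.02,0],[1,0,0,0.02,0]]
  ]
}}

```text
t: 10.92
tool_pos: [0.7131, -0.1319, 0.1338]
orientation: [-3.134, -0.207, 0.002]
force: [1.3, -0.9, -1.4]
opening: 0.0171
gripper_force: 60.0
```

Run:
```python
from h import *
tilt();studs("b")
im=cv2.imread("pics/b_side.png");crop("side",[.63,-.15,.05],"pics/b1.png",(80,70),5,im)
```

```text
green 686 rect [-0.02  0.07] [0.142 0.025] 20.3 a [-0.085  0.047] z [0.039 0.099]
slopes deg lower/upper [19.5, 18.2]
side 117 xy mm [13. 66.] zmax 27.1 pix [308, 183]
side 76 xy mm [39. 84.] zmax 26.8 pix [293, 184]
```

View pics/b1.png

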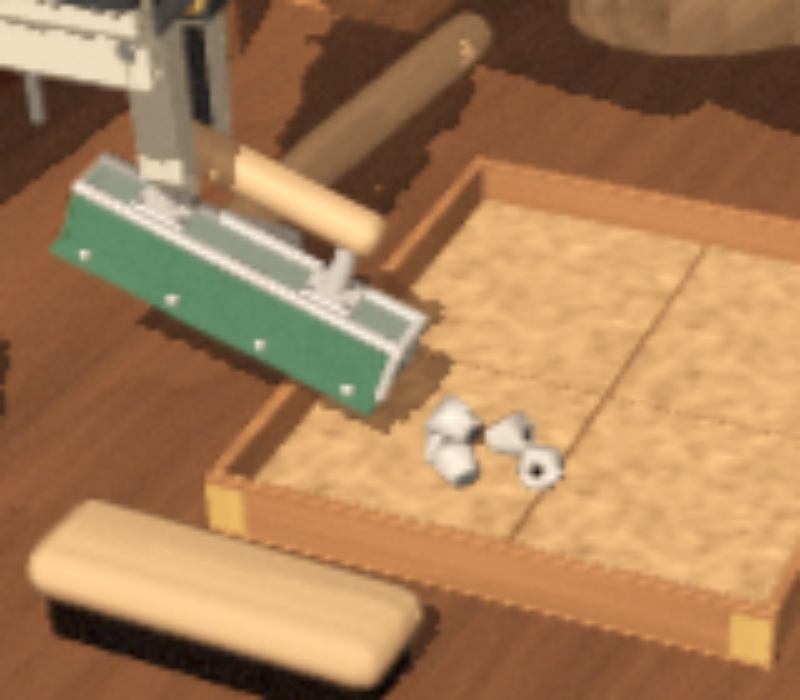

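Run:
```python
from h import *
t=cv2.imread("pics/b_top.png");s=cv2.imread("pics/b_side.png")
a=cv2.resize(t[125:275,350:525],(400,343),interpolation=cv2.INTER_CUBIC)
b=cv2.resize(s[160:210,280:320],(400,500),interpolation=cv2.INTER_CUBIC)
o=np.zeros((500,800,3),np.uint8);o[:343,:400]=a;o[:,400:]=b;cv2.imwrite("pics/c1.png",o)
d=cam("top")[1];print("top depth in tray",np.round(np.median(cloud("top",d)[150:180,380:400],axis=(0,1)),4))
d=cam("side")[1];P=cloud("side",d)[165:205,283:318];x=(P[...,:2]-C)@EX*1e3;y=(P[...,:2]-C)@EY*1e3;z=P[...,2]*1e3
m=(z>14)&(z<40)
from scipy.ndimage import label
l,k=label(m);
for i in range(1,k+1):
  q=l==i
  if q.sum()>6: print(q.sum(),"x",np.percentile(x[q],[3,97]).round(),"y",np.percentile(y[q],[3,97]).round(),"z",z[q].max().round(1))
```

```text
top depth in tray [ 0.5033 -0.0648  0.5841]
140 x [30. 51.] y [51. 90.] z 39.6
107 x [-3. 28.] y [52. 77.] z 26.6
142 x [-20.  36.] y [136. 143.] z 30.6
```

View pics/c1.png

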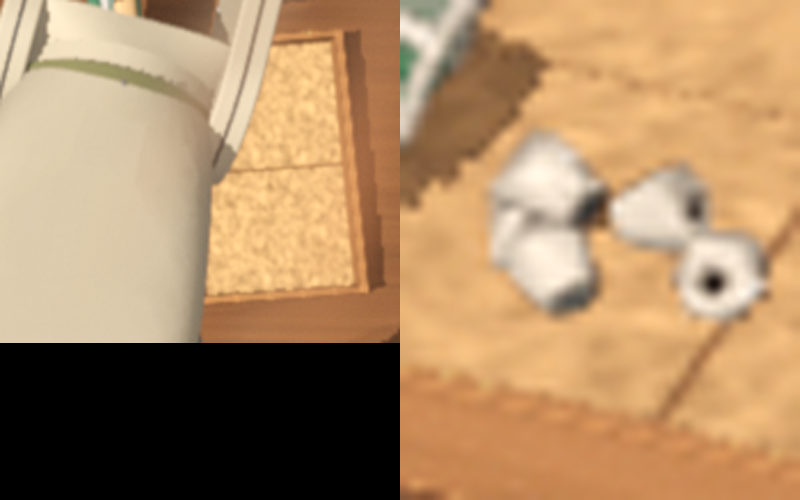

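Call:
{"op": "send_rows", "data": {
  "plan": [
    [[1,0,-0.02,0.02,0],[1,0,-0.06,0.06,0],[1,0.005,-0.12,0.08,0],[1,0.01,-0.2,0.08,0],[1,0.015,-0.3,0.08,0],[1,0.02,-0.4,0.08,0],[1,0.02,-0.5,0.08,0],[1,0.02,-0.58,0.06,0],[1,0.02,-0.64,0.03,0],[1,0.02,-0.66,0.01,0],[1,0.02,-0.67,0,0],[1,0.02,-0.67,0,0]]
  ]
}}

```text
t: 12.17
tool_pos: [0.7168, -0.2665, 0.1323]
orientation: [-3.133, -0.205, 0.003]
force: [-0.8, 0.6, -2.9]
opening: 0.0173
gripper_force: 60.0
```

```bash
cat >> h.py <<'E'
def blobs(n="side",z0=.0135,z1=.045,amin=8,show=True):
    p,d=cam(n);P=cloud(n,d);x=(P[...,:2]-C)@EX;y=(P[...,:2]-C)@EY;z=P[...,2]
    h=cv2.cvtColor(p,cv2.COLOR_BGR2HSV)
    m=(abs(x)<.114)&(abs(y)<.134)&(z>.004)&(z<z1)&(d>.2)&(h[...,1]<70)
    l,k=ndimage.label(m)
    for i in range(1,k+1):
        q=l==i
        if q.sum()>amin: print(n,q.sum(),"x",(np.percentile(x[q],[3,50,97])*1e3).round(),"y",(np.percentile(y[q],[3,50,97])*1e3).round(),"zmax",round(np.percentile(z[q],97)*1e3,1),"pix",[int(t) for t in ndimage.center_of_mass(q)[::-1]])
    return p
E
python3 - <<'E'
from h import *
p=blobs();cv2.imwrite("pics/d.png",p);blobs("top");tilt()
E
```

```text
side 13 x [57. 61. 77.] y [-104.  -51.  -49.] zmax 44.0 pix [309, 143]
side 285 x [-1. 31. 51.] y [55. 71. 90.] zmax 33.7 pix [300, 182]
top 264 x [16. 37. 53.] y [49. 64. 87.] zmax 34.6 pix [403, 184]
top 56 x [-4.  3. 10.] y [61. 70. 76.] zmax 28.2 pix [402, 200]
green 580 rect [-0.019  0.07 ] [0.141 0.026] 20.0 a [-0.083  0.047] z [0.039 0.099]
slopes deg lower/upper [19.4, 18.3]
```

Run:
```python
from h import *
p,d=cam("top");cv2.imwrite("pics/e_top.png",p);s=cv2.imread("pics/d.png")
a=cv2.resize(p[160:220,375:435],(400,400),interpolation=cv2.INTER_CUBIC)
b=cv2.resize(s[95:155,270:330],(400,400),interpolation=cv2.INTER_CUBIC)
cv2.imwrite("pics/e1.png",np.hstack([a,b]))
P=cloud("top",d);z=P[...,2]*1e3
np.set_printoptions(linewidth=250);print(z[172:208:2,388:420:2].round().astype(int))
```

```text
[[   8   10   13    7    8   10    9   10    3    6   10   13    8    6    8    7]
 [   7   11   10   10   10    8    8 1162    7    7    8   10 1162    5    6    6]
 [   6   11    5    7   12    7    5   21    9   17   12   12    9    9    6    7]
 [   8    5    9    9   10 1162   23   22   20   21   21   27   26   10    7    6]
 [  10   10    5    7   19   19   24   26   19   20   24   22   21    8    7   11]
 [   8    5    4   16   22   20   26   20   28   35   27   22   18    8    7  544]
 [   8    9    9   21   27   23   15   25   30   35   31   26    8    9   10  561]
 [  11    4   15   23   23   23   19   25   31   32   39   26    6    8  551  570]
 [   7    9   15   18   21   22   18   22   27   33   30   27    4    5  563  574]
 [   8   11   12    9   15    9    2    6   10   18   21   25   18  554  571  576]
 [   5   12    5   11    8    9    6   10    6   21   27   25   25  568  576  579]
 [   9    7    9    9   10    7    6    7    6   24   26   19  558  575  579  584]
 [   8   10    7    9    8   10    7    7   10   13   15  539  572  579  583  584]
 [   7    6    7    5    7   10   21   23   20   16    9  562  576  584  584  585]
 [   7    9    7   12    8   10   18   30   21   20  545  575  583  585  587  589]
 [   6    9    8   13   10    5   15   20   19   19  570  581  584  588  590  592]
 [   5    8    9    5    8    6   14   21   20  550  576  585  587  588  591  592]
 [   7    9    7    8    6    6    7   11    8  571  582  586  590  592  594  593]]
```

View pics/e1.png

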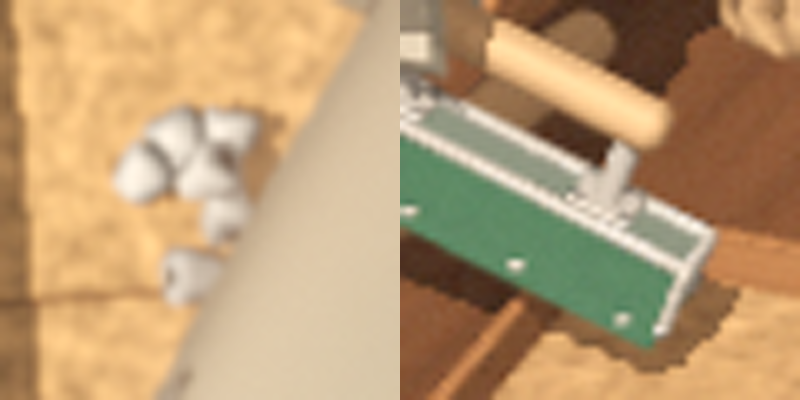

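All six studs are out, at about (396,186), (401,180), (410,179), (406,186, lying on the others), (409,193) and (403,201), all in the far-left quarter. The shaker is empty. I'll return it to the mat, spread the studs with the fingers, and re-stand the shaker last.

Call:
{"op": "send_rows", "data": {
  "plan": [
    [[1,0,0,0.1,0],[1,0,0,0.25,0],[1,-0.05,0.12,0.35,0],[1,-0.1,0.27,0.38,0],[1,-0.16,0.44,0.38,0],[1,-0.23,0.62,0.38,0],[1,-0.3,0.82,0.38,0],[1,-0.36,0.98,0.38,0]]
  ]
}}

```text
t: 13.03
tool_pos: [0.6446, -0.0676, 0.2109]
orientation: [-3.134, -0.208, -0.002]
force: [-0.3, 0.1, -2.4]
opening: 0.0173
gripper_force: 60.0
```

Call:
{"op": "send_rows", "data": {
  "plan": [
    [[1,-0.07,0.19,0,0],[1,-0.14,0.38,0,0],[1,-0.21,0.57,0,0],[1,-0.28,0.76,0,0],[1,-0.34,0.93,0,0]]
  ]
}}

```text
t: 13.45
tool_pos: [0.5763, 0.1182, 0.2111]
orientation: [-3.134, -0.208, -0.002]
force: [0.8, 0.1, -2.2]
opening: 0.0174
gripper_force: 60.0
```

Call:
{"op": "send_rows", "data": {
  "plan": [
    [[1,-0.07,0.19,0,0],[1,-0.13,0.36,0,0],[1,-0.18,0.5,-0.08,0],[1,-0.21,0.58,-0.2,0],[1,-0.23,0.62,-0.34,0],[1,-0.23,0.625,-0.44,0],[1,-0.23,0.625,-0.5,0],[1,-0.23,0.625,-0.5,0],[1,-0.23,0.625,-0.5,0]]
  ]
}}

```text
t: 14.2
tool_pos: [0.5315, 0.2402, 0.1105]
orientation: [3.135, 0.206, -0.0]
force: [0.3, 0.8, -2.0]
opening: 0.0175
gripper_force: 60.0
```

Call:
{"op": "send_rows", "data": {
  "plan": [
    [[1,0,0,-0.02,0],[1,0,0,-0.038,0],[1,0,0,-0.038,0]]
  ]
}}

```text
t: 14.45
tool_pos: [0.5321, 0.2401, 0.1031]
orientation: [-3.135, -0.205, -0.002]
force: [-0.8, 0.0, -2.5]
opening: 0.0173
gripper_force: 60.0
```

Call:
{"op": "send_rows", "data": {
  "plan": [
    [[1,0.021,0.003,-0.02,0],[1,0.042,0.006,-0.04,0],[1,0.062,0.008,-0.06,0],[1,0.081,0.011,-0.081,0],[1,0.098,0.013,-0.103,0],[1,0.115,0.0155,-0.126,0],[1,0.131,0.0175,-0.15,0],[1,0.146,0.0195,-0.175,0],[1,0.146,0.0195,-0.178,0],[1,0.146,0.0195,-0.178,0],[0,0.146,0.0195,-0.178,0],[0,0.146,0.0195,-0.178,0],[0,0.146,0.0195,-0.178,0],[0,0.146,0.0195,-0.178,0]]
  ],
  "force": 4
}}

```text
t: 15.62
tool_pos: [0.5606, 0.2442, 0.0671]
orientation: [-3.135, -0.206, -0.0]
force: [-0.1, -0.3, 0.1]
opening: 0.0399
gripper_force: 0.0
```

Run:
```python
from h import *
tilt()
# studs from top view, arm out of the way?
p,d=cam("top");cv2.imwrite("pics/f_top.png",p);P=cloud("top",d);x=(P[...,:2]-C)@EX*1e3;y=(P[...,:2]-C)@EY*1e3;z=P[...,2]*1e3
h=cv2.cvtColor(p,cv2.COLOR_BGR2HSV)
m=(abs(x)<112)&(abs(y)<132)&(h[...,1]<75)
print(m.sum())
cv2.imwrite("pics/f1.png",cv2.resize(p[160:220,375:435],(600,600),interpolation=cv2.INTER_CUBIC))
```

```text
green 1075 rect [-0.041  0.015] [0.025 0.142] 89.3 a [-0.111  0.028] z [0.004 0.026]
slopes deg lower/upper [-0.0, 0.5]
311
```

View pics/f1.png

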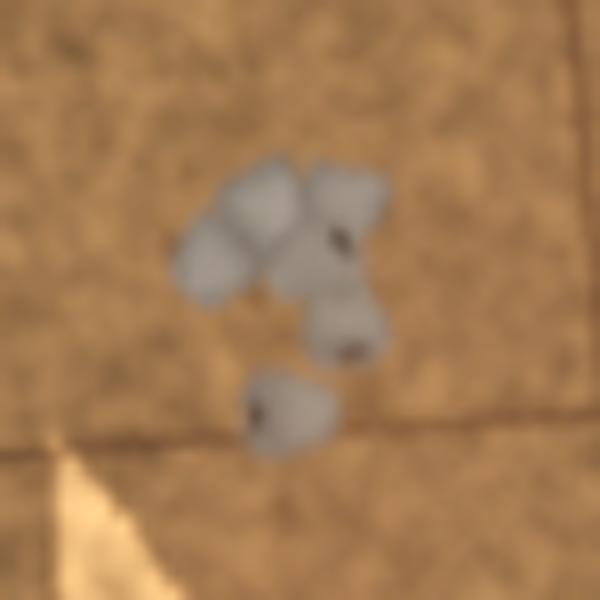

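```bash
cat >> h.py <<'E'
def ray(n,u,v,z):
    a,b=world(n,u,v,.5),world(n,u,v,1.);t=(z-a[2])/(b[2]-a[2]);return a+t*(b-a)
def tr(w): w=np.array(w)[:2]-C;return (np.array([w@EX,w@EY])*1e3).round(1)
def wd(x,y): return C+(EX*x+EY*y)/1e3
E
python3 - <<'E'
from h import *
for k,(u,v,z) in dict(A=(396,186.2,.018),B=(401.2,180.3,.018),C=(409.7,179.5,.018),D=(406.8,185.3,.029),E=(409.7,192.7,.018),F=(404,201.3,.018)).items():
    w=ray("top",u,v,z);print(k,w.round(4),tr(w))
s=telemetry.read_state();print(s["tool_pos"])
for q in [(57,-67),(-57,-67),(-57,67)]: print(q,wd(*q).round(4))
E
```

```text
A [ 0.5958 -0.133   0.018 ] [34.9 80.6]
B [ 0.6085 -0.1437  0.018 ] [46.6 68.9]
C [ 0.6104 -0.1614  0.018 ] [47.  51.1]
D [ 0.5958 -0.1541  0.029 ] [33.  59.7]
E [ 0.5825 -0.1616  0.018 ] [19.2 53.3]
F [ 0.5642 -0.1499  0.018 ] [ 2.  66.6]
[0.56068684 0.24417075 0.06707791]
(57, -67) [ 0.6307 -0.2782]
(-57, -67) [ 0.5172 -0.2881]
(-57, 67) [ 0.5055 -0.1546]
```

Call:
{"op": "send_rows", "data": {
  "plan": [
    [[0,0,0,0.2,0],[0,0,0,0.4,0],[0.2,0,-0.1,0.5,0],[0.2,0,-0.3,0.5,-0.02],[0.2,0,-0.5,0.5,-0.04],[0.2,0,-0.7,0.5,-0.04],[0.2,0,-0.9,0.5,-0.04],[0.2,0,-1,0.5,-0.04]]
  ]
}}

```text
t: 16.38
tool_pos: [0.5604, 0.0402, 0.1672]
orientation: [3.137, 0.137, 0.001]
force: [1.4, 0.3, -0.1]
opening: 0.0371
gripper_force: 0.0
```

Call:
{"op": "send_rows", "data": {
  "plan": [
    [[0.2,0,-0.2,0,0],[0.2,0,-0.4,0,0],[0.2,0,-0.6,0,0],[0.2,0,-0.8,-0.1,0],[0.2,0,-0.93,-0.25,0],[0.2,0,-0.97,-0.4,0],[0.2,0,-0.97,-0.5,0],[0.2,0,-0.97,-0.53,0],[0.2,0,-0.97,-0.53,0]]
  ]
}}

```text
t: 17.13
tool_pos: [0.5589, -0.1493, 0.0587]
orientation: [-3.137, -0.14, 0.006]
force: [0.1, -0.8, -0.5]
opening: 0.0371
gripper_force: 0.0
```

Call:
{"op": "send_rows", "data": {
  "plan": [
    [[0.2,0.003,0,-0.08,0],[0.2,0.003,0,-0.15,0],[0.2,0.003,0,-0.168,0],[0.2,0.003,0,-0.168,0],[1,0.003,0,-0.168,0],[1,0.003,0,-0.168,0],[1,0.003,0,-0.168,0],[1,0.003,0,-0.168,0],[1,0.003,0,-0.168,0]]
  ],
  "force": 10
}}

```text
t: 17.88
tool_pos: [0.5622, -0.15, 0.0285]
orientation: [3.138, 0.14, 0.003]
force: [-0.7, 1.8, 5.1]
opening: 0.0169
gripper_force: 9.9
```

Call:
{"op": "send_rows", "data": {
  "plan": [
    [[1,0,0,0.1,0],[1,-0.03,0,0.18,0],[1,-0.15,-0.01,0.18,0],[1,-0.26,-0.02,0.18,0],[1,-0.283,-0.02,0.12,0],[1,-0.283,-0.02,0.04,0],[1,-0.283,-0.02,0.008,0],[1,-0.283,-0.02,0.008,0],[0.4,-0.283,-0.02,0.008,0],[0.4,-0.283,-0.02,0.008,0],[0.4,-0.283,-0.02,0.008,0],[0.2,-0.283,-0.02,0.2,0],[0.2,-0.283,-0.02,0.4,0],[0.2,-0.283,-0.02,0.5,0],[0.2,-0.283,-0.02,0.5,0]]
  ]
}}

```text
t: 19.13
tool_pos: [0.5086, -0.1553, 0.1342]
orientation: [3.134, 0.14, 0.015]
force: [0.5, 0.6, -0.2]
opening: 0.0372
gripper_force: 0.0
```

```bash
cat >> h.py <<'E'
def seg(n="top",s1=75,v0=0):
    p,d=cam(n);P=cloud(n,d);x=(P[...,:2]-C)@EX*1e3;y=(P[...,:2]-C)@EY*1e3;z=P[...,2]*1e3
    h=cv2.cvtColor(p,cv2.COLOR_BGR2HSV);m=(abs(x)<112)&(abs(y)<132)&(z>13)&(z<60)&(h[...,1]<s1)&(d>.2)
    l,k=ndimage.label(m)
    for i in range(1,k+1):
        q=l==i
        if q.sum()>8: print(n,q.sum(),"x",np.percentile(x[q],[3,50,97]).round(),"y",np.percentile(y[q],[3,50,97]).round(),"z90",np.percentile(z[q],[50,90]).round(),"pix",[int(t) for t in ndimage.center_of_mass(q)[::-1]])
    return p,x,y,z,h
E
python3 - <<'E'
from h import *
a=seg("top");b=seg("side")
for n,t in(("top",a),("side",b)):cv2.imwrite(f"pics/g_{n}.png",t[0])
E
```

```text
top 18 x [32. 37. 45.] y [82. 86. 89.] z90 [19. 23.] pix [393, 184]
side 224 x [16. 34. 52.] y [54. 69. 90.] z90 [23. 31.] pix [297, 180]
side 53 x [-62. -55. -48.] y [66. 74. 79.] z90 [20. 24.] pix [338, 192]
```

Call:
{"op": "send_rows", "data": {
  "plan": [
    [[0.2,0.15,0,0,0],[0.2,0.3,0,0,0],[0.2,0.44,0,-0.1,0],[0.2,0.455,0,-0.25,0],[0.2,0.455,0,-0.36,0],[0.2,0.455,0,-0.42,0],[0.2,0.455,0,-0.42,0],[0.2,0.455,0,-0.42,0],[1,0.455,0,-0.42,0],[1,0.455,0,-0.42,0],[1,0.455,0,-0.42,0],[1,0.455,0,-0.42,0],[1,0.455,0,-0.42,0],[1,0.455,0,-0.42,0]]
  ]
}}

```text
t: 20.4
tool_pos: [0.597, -0.1541, 0.045]
orientation: [3.138, 0.14, 0.004]
force: [-0.2, 0.7, 6.4]
opening: 0.0118
gripper_force: 9.7
```

Call:
{"op": "send_rows", "data": {
  "plan": [
    [[1,0,0,0.05,0],[1,0,0,0.15,0],[1,0,0,0.25,0],[1,0,0,0.25,0]]
  ]
}}

```text
t: 20.73
tool_pos: [0.5984, -0.1548, 0.0987]
orientation: [3.136, 0.14, 0.01]
force: [0.9, -0.6, 0.3]
opening: 0.0004
gripper_force: 0.0
```

Run:
```python
from h import *
print({k:telemetry.read_state()[k] for k in("opening","gripper_force","force")})
seg("side")
```

```text
{'opening': 0.0003622007740357749, 'gripper_force': 0.0, 'force': array([ 0.87023961, -0.59310681,  0.3475894 ])}
side 230 x [15. 36. 55.] y [53. 68. 89.] z90 [22. 29.] pix [297, 180]
side 51 x [-62. -55. -48.] y [64. 74. 78.] z90 [20. 25.] pix [338, 192]
```

```bash
cat >> h.py <<'E'
def grid(x0,x1,y0,y1,n="side",c=4,K=2):
    G=None
    for _ in range(K):
        p,d=cam(n);P=cloud(n,d);x=(P[...,:2]-C)@EX*1e3;y=(P[...,:2]-C)@EY*1e3;z=P[...,2]*1e3
        m=(x>x0)&(x<x1)&(y>y0)&(y<y1)&(z<60)&(d>.2)
        g=np.full((int((x1-x0)/c),int((y1-y0)/c)),-99.);i=((x[m]-x0)/c).astype(int);j=((y[m]-y0)/c).astype(int)
        s=np.zeros_like(g);k=s.copy();np.add.at(s,(i,j),z[m]);np.add.at(k,(i,j),1)
        g=np.where(k>0,s/np.maximum(k,1),0);G=g if G is None else G+g
    G=(G/K).round().astype(int)
    print("     y:",[int(y1-c*(t+.5)) for t in range(G.shape[1])])
    for r in range(G.shape[0]-1,-1,-1): print("x%4d"%(x0+c*(r+.5))," ".join("%3d"%v if v>12 else "  ." for v in G[r][::-1]))
E
python3 - <<'E'
from h import *
grid(0,68,36,104)
E
```

```text
y: [102, 98, 94, 90, 86, 82, 78, 74, 70, 66, 62, 58, 54, 50, 46, 42, 38]
x  66   .   .   .   .   .   .   .   .   .   .   .   .   .   .   .   .   .
x  62   .   .   .   .   .   .   .   .   .   .   .   .   .   .   .   .   .
x  58   .   .   .   .   .   .   .   .  19   .   .  19   .   .   .   .   .
x  54   .   .   .   .   .   .  19  20  24  22   .  22  24  25  13   .   .
x  50   .   .   .   .   .  13  18  22  23  23  20  22  24  24   .   .   .
x  46   .   .   .   .  15  17  15  25  21  23  27   .   .   .   .   .   .
x  42   .   .   .  14  19  21   .   .  22  28  15   .   .   .   .   .   .
x  38   .   .   .  13  18  23  25  25  25  29  20   .   .   .   .   .   .
x  34   .   .   .  14  19  23  22  21  22  24  20   .   .   .   .   .   .
x  30   .   .   .  14  17  13  14   .  15  20  20  20  20   .   .   .   .
x  26   .   .   .   .   .   .   .   .   .   .  16  18  23   .   .   .   .
x  22   .   .   .   .   .   .   .   .   .   .  17  26  24   .   .   .   .
x  18   .   .   .   .   .   .   .   .   .  14  18  22  22  21   .   .   .
x  14   .   .   .   .   .   .   .   .   .   .  14  14  14  14   .   .   .
x  10   .   .   .   .   .   .   .   .   .   .   .   .   .   .   .   .   .
x   6   .   .   .   .   .   .   .   .   .   .   .   .   .   .   .   .   .
x   2   .   .   .   .   .   .   .   .   .   .   .   .   .   .   .   .   .
```

Call:
{"op": "send_rows", "data": {
  "plan": [
    [[0.27,-0.076,-0.035,0,0],[0.27,-0.076,-0.035,0,0],[0.27,-0.076,-0.035,0,0],[0.27,-0.076,-0.035,-0.12,0],[0.27,-0.076,-0.035,-0.24,0],[0.27,-0.076,-0.035,-0.31,0],[0.27,-0.076,-0.035,-0.333,0],[0.27,-0.076,-0.035,-0.333,0],[1,-0.076,-0.035,-0.333,0],[1,-0.076,-0.035,-0.333,0],[1,-0.076,-0.035,-0.333,0],[1,-0.076,-0.035,-0.333,0],[1,-0.076,-0.035,-0.333,0]]
  ],
  "force": 15
}}

```text
t: 21.97
tool_pos: [0.5806, -0.1608, 0.0268]
orientation: [3.138, 0.14, 0.0]
force: [0.0, 0.4, -0.2]
opening: 0.0165
gripper_force: 15.0
```

Call:
{"op": "send_rows", "data": {
  "plan": [
    [[1,0,0,0.1,0],[1,0,-0.03,0.2,0],[1,-0.07,-0.15,0.2,0],[1,-0.15,-0.3,0.2,0],[1,-0.22,-0.45,0.2,0],[1,-0.3,-0.6,0.2,0],[1,-0.317,-0.637,0.15,0],[1,-0.317,-0.637,0.06,0],[1,-0.317,-0.637,0.01,0],[1,-0.317,-0.637,0.006,0],[0.4,-0.317,-0.637,0.006,0],[0.4,-0.317,-0.637,0.006,0],[0.4,-0.317,-0.637,0.006,0],[0.2,-0.317,-0.637,0.15,0],[0.2,-0.317,-0.637,0.3,0],[0.2,-0.317,-0.637,0.4,0],[0.2,-0.317,-0.637,0.4,0]]
  ]
}}

```text
t: 23.38
tool_pos: [0.5206, -0.2899, 0.1134]
orientation: [3.133, 0.141, 0.012]
force: [1.2, -0.2, 0.6]
opening: 0.0372
gripper_force: 0.0
```

Run:
```python
from h import *
seg("side");seg("top");grid(10,74,36,104);grid(10,74,36,104,"top")
```

```text
side 48 x [-60. -55. -44.] y [-71. -60. -56.] z90 [19. 24.] pix [358, 158]
side 136 x [30. 44. 55.] y [51. 76. 91.] z90 [21. 25.] pix [293, 181]
side 56 x [17. 22. 30.] y [52. 61. 69.] z90 [21. 25.] pix [305, 180]
side 51 x [-62. -55. -48.] y [65. 74. 78.] z90 [21. 25.] pix [338, 192]
top 171 x [30. 44. 54.] y [46. 68. 87.] z90 [21. 26.] pix [402, 181]
top 55 x [17. 23. 31.] y [51. 57. 65.] z90 [22. 25.] pix [407, 190]
top 57 x [-62. -55. -48.] y [59. 68. 75.] z90 [21. 25.] pix [405, 228]
     y: [102, 98, 94, 90, 86, 82, 78, 74, 70, 66, 62, 58, 54, 50, 46, 42, 38]
x  72   .   .   .   .   .   .   .   .   .   .   .   .   .   .   .   .   .
x  68   .   .   .   .   .   .   .   .   .   .   .   .   .   .   .   .   .
x  64   .   .   .   .   .   .   .   .   .   .   .   .   .   .   .   .   .
x  60   .   .   .   .   .   .   .   .   .  15   .   .   .   .   .   .   .
x  56   .   .   .   .   .   .   .  13  20   .   .  22  13   .   .   .   .
x  52   .   .   .   .   .   .  16  25  25   .   .  22  25  26  25   .   .
x  48   .   .   .   .   .  16  18  23  23   .   .  21  23  24   .   .   .
x  44   . 
[... 1217 characters left out ...]
24  23  20  19  24  23  22  15   .
x  44   .   .   .   .  13  20  23  18  20  22  21  16  21  22  21   .   .
x  40   .   .   .   .  16  25  24   .  16  16  13   .  14  15   .   .   .
x  36   .   .   .   .  21  23  23  23  13   .   .   .   .   .   .   .   .
x  32   .   .   .  13  18  22  22  17   .   .   .   .  18  19   .   .   .
x  28   .   .   .   .   .  14   .   .   .   .  20  23  23  24   .   .   .
x  24   .   .   .   .   .   .   .   .   .  13  21  24  25  25   .   .   .
x  20   .   .   .   .   .   .   .   .   .   .  16  24  24  25   .   .   .
x  16   .   .   .   .   .   .   .   .   .   .   .  15  16  18   .   .   .
x  12   .   .   .   .   .   .   .   .   .   .   .   .   .   .   .   .   .
```

Call:
{"op": "send_rows", "data": {
  "plan": [
    [[0.3,0.06,0.1,0,0],[0.3,0.16,0.27,0,0],[0.3,0.25,0.45,0,0],[0.3,0.32,0.62,0,0],[0.3,0.336,0.649,0,0],[0.3,0.336,0.649,-0.1,0],[0.3,0.336,0.649,-0.25,0],[0.3,0.336,0.649,-0.36,0],[0.3,0.336,0.649,-0.4,0],[0.3,0.336,0.649,-0.4,0],[1,0.336,0.649,-0.4,0],[1,0.336,0.649,-0.4,0],[1,0.336,0.649,-0.4,0],[1,0.336,0.649,-0.4,0],[1,0.336,0.649,-0.4,0]]
  ]
}}

```text
t: 24.93
tool_pos: [0.5842, -0.1585, 0.0266]
orientation: [-3.138, -0.14, 0.0]
force: [0.1, -0.3, -0.6]
opening: 0.0167
gripper_force: 15.0
```

Call:
{"op": "send_rows", "data": {
  "plan": [
    [[1,0,0,0.1,0],[1,0,-0.03,0.2,0],[1,0.05,-0.15,0.22,0],[1,0.12,-0.3,0.22,0],[1,0.18,-0.45,0.22,0],[1,0.23,-0.57,0.2,0],[1,0.23,-0.598,0.15,0],[1,0.23,-0.598,0.06,0],[1,0.23,-0.598,0.01,0],[1,0.23,-0.598,0.006,0],[0.4,0.23,-0.598,0.006,0],[0.4,0.23,-0.598,0.006,0],[0.4,0.23,-0.598,0.006,0],[0.2,0.23,-0.598,0.15,0],[0.2,0.23,-0.598,0.3,0],[0.2,0.23,-0.598,0.4,0],[0.2,0.23,-0.598,0.4,0]]
  ]
}}

```text
t: 26.35
tool_pos: [0.6336, -0.2793, 0.1139]
orientation: [3.134, 0.141, 0.013]
force: [0.2, -0.5, 0.7]
opening: 0.0373
gripper_force: 0.0
```

Run:
```python
from h import *
seg("side");seg("top")
```

```text
side 46 x [52. 58. 65.] y [-69. -61. -52.] z90 [21. 25.] pix [311, 148]
side 49 x [-62. -55. -44.] y [-70. -61. -57.] z90 [18. 24.] pix [358, 158]
side 135 x [32. 44. 55.] y [51. 76. 90.] z90 [22. 25.] pix [293, 181]
side 52 x [-62. -56. -48.] y [66. 74. 77.] z90 [20. 24.] pix [338, 192]
top 175 x [32. 44. 55.] y [46. 68. 87.] z90 [21. 25.] pix [402, 181]
top 58 x [-63. -55. -48.] y [59. 68. 74.] z90 [21. 26.] pix [405, 228]
```

Call:
{"op": "send_rows", "data": {
  "plan": [
    [[0.2,0,0,0.2,0],[0.2,-0.05,0.15,0.4,0],[0.2,-0.12,0.35,0.4,0],[0.2,-0.18,0.55,0.4,0],[0.2,-0.22,0.75,0.4,0],[0.2,-0.25,0.95,0.4,0],[0.2,-0.25,1,0.4,0]]
  ]
}}

```text
t: 27.03
tool_pos: [0.578, -0.0729, 0.1847]
orientation: [-3.136, -0.144, 0.005]
force: [-1.8, -0.0, -0.7]
opening: 0.0371
gripper_force: 0.0
```

Call:
{"op": "send_rows", "data": {
  "plan": [
    [[0,-0.06,0.2,0,0.02],[0,-0.12,0.4,0,0.04],[0,-0.18,0.6,0,0.043],[0,-0.22,0.8,0,0.043],[0,-0.22,0.8,0,0.043],[0,-0.22,0.8,0,0.043]]
  ]
}}

```text
t: 27.53
tool_pos: [0.5351, 0.084, 0.1852]
orientation: [3.134, 0.218, -0.004]
force: [-0.5, -0.9, -0.2]
opening: 0.0464
gripper_force: 0.0
```

Run:
```python
from h import *
im,d=cam("top");P=cloud("top",d);Z=P[...,2]
def rect(name,u0,u1,v0,v1,z0,z1):
    m=np.zeros(d.shape,bool);m[v0:v1,u0:u1]=1;m&=(Z>z0)&(Z<z1)&(d>.2)
    m=cv2.morphologyEx(m.astype(np.uint8),cv2.MORPH_OPEN,np.ones((3,3)))
    n,l,s,_=cv2.connectedComponentsWithStats(m)
    if n<2: print(name,"hidden");return
    m=l==1+np.argmax(s[1:,4]);r=cv2.minAreaRect(P[m][:,:2].astype(np.float32));print(name,m.sum(),np.round(r[0],4),np.round(r[1],4),round(r[2],2),np.round(np.median(Z[m]),4))
rect("bar",185,255,162,268,.062,.09);rect("lid",185,255,162,268,.026,.045)
rect("tin",320,355,245,280,.012,.04);rect("brush",318,352,128,210,.015,.06)
seg("top")
```

```text
bar hidden
lid 27 [0.4588 0.2172] [0.0173 0.0045] 6.21 0.0328
tin 560 [ 0.4361 -0.0108] [0.0517 0.0536] 1.24 0.0223
brush 1032 [ 0.6269 -0.0071] [0.1482 0.0473] 3.17 0.0396
top 55 x [50. 57. 65.] y [-70. -64. -56.] z90 [21. 26.] pix [464, 170]
top 157 x [32. 45. 54.] y [47. 69. 87.] z90 [22. 26.] pix [401, 181]
top 61 x [-61. -56. -47.] y [-74. -66. -59.] z90 [22. 25.] pix [470, 223]
top 55 x [-63. -55. -48.] y [59. 68. 74.] z90 [22. 26.] pix [405, 228]
```

Call:
{"op": "send_rows", "data": {
  "plan": [
    [[-0.2,-0.02,0.2,0,0],[-0.2,-0.05,0.4,0,0],[-0.2,-0.07,0.6,0,0],[-0.2,-0.078,0.75,0,0],[-0.2,-0.078,0.792,0,0],[-0.2,-0.078,0.792,-0.1,0],[-0.2,-0.078,0.792,-0.25,0],[-0.2,-0.078,0.792,-0.4,0],[-0.2,-0.078,0.792,-0.53,0],[-0.2,-0.078,0.792,-0.59,0],[-0.2,-0.078,0.792,-0.605,0],[-0.2,-0.078,0.792,-0.605,0]]
  ]
}}

```text
t: 28.63
tool_pos: [0.5207, 0.239, 0.065]
orientation: [3.134, 0.208, -0.003]
force: [-0.5, -0.4, 0.1]
opening: 0.0561
gripper_force: 0.0
```

Call:
{"op": "send_rows", "data": {
  "plan": [
    [[1,0,0,0,0],[1,0,0,0,0],[1,0,0,0,0],[1,0,0,0,0],[1,0,0,0,0],[1,0,0,0,0],[1,0,0,0.04,0],[1,0,0,0.1,0],[1,0,0,0.13,0],[1,0,0,0.13,0]]
  ],
  "force": 25
}}

```text
t: 29.47
tool_pos: [0.5222, 0.241, 0.0945]
orientation: [-3.133, -0.211, -0.006]
force: [0.3, 1.5, -2.1]
opening: 0.018
gripper_force: 25.0
```

Run:
```python
from h import *
tilt()
```

```text
green 1099 rect [0.    0.043] [0.142 0.025] 0.2 a [-0.069  0.07 ] z [0.032 0.054]
slopes deg lower/upper [0.3, -0.2]
```

Call:
{"op": "send_rows", "data": {
  "plan": [
    [[1,0,0,-0.04,0],[1,0,0,-0.08,0],[1,0,0,-0.11,0],[1,0,0,-0.125,0],[1,0,0,-0.13,0],[1,0,0,-0.13,0],[1,0,0,-0.13,0],[-0.2,0,0,-0.13,0],[-0.2,0,0,-0.13,0],[-0.2,0,0,-0.13,0],[-0.2,0,0,-0.13,0],[-0.2,0,0,-0.13,0],[-0.2,0,0,0,0],[-0.2,0,0,0.2,0],[-0.2,0,0,0.4,0],[-0.2,0,0,0.5,0],[-0.2,0,-0.2,0.55,0],[-0.2,0,-0.5,0.6,0],[-0.2,0,-0.8,0.6,0],[-0.2,0,-1,0.6,0]]
  ]
}}

```text
t: 31.18
tool_pos: [0.5208, 0.0747, 0.212]
orientation: [3.134, 0.213, 0.003]
force: [0.0, -0.5, -0.2]
opening: 0.0561
gripper_force: 0.0
```

Call:
{"op": "send_rows", "data": {
  "plan": [
    [[-0.2,-0.2,-0.2,0.1,0],[-0.2,-0.3,-0.35,0.2,0],[-0.2,-0.4,-0.4,0.3,0],[-0.2,-0.4,-0.4,0.3,0],[-0.2,-0.4,-0.4,0.3,0]]
  ]
}}

```text
t: 31.6
tool_pos: [0.4412, -0.0052, 0.2734]
orientation: [3.134, 0.207, 0.008]
force: [-0.0, -0.3, -0.3]
opening: 0.0561
gripper_force: 0.0
```

Run:
```python
from h import *
im,d=cam("top");P=cloud("top",d);Z=P[...,2]
def rect(name,u0,u1,v0,v1,z0,z1):
    m=np.zeros(d.shape,bool);m[v0:v1,u0:u1]=1;m&=(Z>z0)&(Z<z1)&(d>.2)
    m=cv2.morphologyEx(m.astype(np.uint8),cv2.MORPH_OPEN,np.ones((3,3)))
    n,l,s,_=cv2.connectedComponentsWithStats(m)
    if n<2: print(name,"hidden");return
    m=l==1+np.argmax(s[1:,4]);r=cv2.minAreaRect(P[m][:,:2].astype(np.float32));print(name,m.sum(),np.round(r[0],4),np.round(r[1],4),round(r[2],2),np.round(np.median(Z[m]),4))
rect("bar",185,255,162,268,.062,.09);rect("lid",185,255,162,268,.026,.045)
rect("tin",320,355,245,280,.012,.04);rect("brush",318,352,128,210,.015,.06)
seg("top");seg("side");print(telemetry.read_state()["t"])
```

```text
bar 444 [0.5216 0.2386] [0.098 0.019] 8.39 0.0742
lid 637 [0.5206 0.2384] [0.1484 0.0304] 7.43 0.0336
tin 91 [ 0.4152 -0.0137] [0.0115 0.0377] 8.73 0.0224
brush 783 [ 0.6626 -0.0056] [0.075  0.0477] 1.23 0.0395
top 60 x [50. 57. 66.] y [-71. -64. -57.] z90 [22. 26.] pix [464, 170]
top 44 x [39. 47. 56.] y [45. 51. 56.] z90 [23. 25.] pix [409, 178]
top 57 x [-61. -56. -47.] y [-73. -66. -60.] z90 [22. 25.] pix [470, 223]
top 42 x [-62. -56. -49.] y [59. 66. 72.] z90 [22. 26.] pix [407, 228]
side 46 x [52. 57. 65.] y [-69. -60. -53.] z90 [21. 25.] pix [311, 148]
side 45 x [-61. -55. -47.] y [-69. -60. -55.] z90 [20. 24.] pix [358, 158]
side 135 x [32. 44. 55.] y [50. 75. 91.] z90 [22. 25.] pix [293, 181]
side 49 x [-62. -55. -48.] y [66. 74. 77.] z90 [20. 25.] pix [338, 192]
31.75
```

```bash
python3 -c "
from h import *
print(order.close_job())"
```

```text
the job is handed in; nothing more can be done
None
```

I handed the job in at about 32 s, with no verdict returned: all six studs lie flat in the tray (three side by side in the far-left quarter, one in each other quarter), but the shaker dropped them in one heap there, so I moved three by gripper with the shaker already on its mat, then lifted it and stood it back upright; the tin and brush did not move.

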